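Load the tumbling pot and hold its bayonet lid at half twist

ROBOT

A 6-joint arm with a two-finger parallel gripper is mounted at the origin on the work surface. World frame = base frame: x ahead of the robot, y to its left, z up, the work surface at z = 0. Lengths are in m, angles in degrees, forces in N, time in s.
With the tool pointing down it reaches from about 0.35 to 0.875 m from the base axis. Payload 4.2 kg.
Tool frame: the origin (TCP) lies on the front face of the gripper's body, between the roots of the fingers; the fingertips stand finger_overhang ahead of it and the grasp point (between the pads) lies 51 mm ahead of it (finger_overhang is the distance from the TCP to the fingertips, in m); z points along the fingers, y is the line along which they close (so a half turn about z gives the same grasp; the last joint's range is limited). The gripper opens to 87 mm and grips with 3 to 60 N. Pads are 19 mm wide; open, the fingers measure 117 mm over their backs; the gripper's body (75 mm by 190 mm) begins 51 mm behind the grasp point.
Start: joints at [-50.615, 22.042, 0.453, 0, -68.411, -14.817], TCP at [0.26, -0.568, 0.292] pointing down, gripper open.
Joint ranges: [-179.83, 179.83], [-69.29, 118.12], [-61.27, 80.66], [-181.25, 117.63], [-171.15, -9.14], [-177.46, 177.46]. Speed limits (degrees/s): [159.86, 159.86, 180, 180, 180, 180].

INTERFACE

Orientations are given as a 3x3 rotation matrix whose columns are the frame's x, y, z axes.
In Python, from station import sense, capture, camera_model, finish_job, finger_overhang gives the robot as it stands. The module is installed in compiled form; this text tells all that it offers.
- The arm moves only by the tool jog_arm, never from a script. Its argument "rows" is a list that holds one entry, the list of rows, each a list of 4 numbers: the shift along the tool's x, y, z in m, then the turn about the tool's z in rad. A call has 1 to 20 rows; each row shifts and turns the commanded pose from where the row before left it, along the tool's axes as they then stand; what a row does not reach is not made up. A row lasts 1/8 s, in which the tool goes at most 62.5 mm and 10.7 degrees, less where a joint would pass 70% of its speed; a pose out of reach is approached as far as the arm can. A call is refused whole if a number of a shift passes 0.0625 or a number of a turn 0.188, either way. A call with a gripper value outside its range is refused whole. "claw" is the opening, from 0 (shut) to 1 (fully open), set as the call begins (left out, the last holds). The fingers move at their own pace and stop on an object; the grip force is fixed at half the most. Time passes only in rows, so rows that do not move let the fingers close. It gives the time, the measured TCP pose, the force, the opening and the grip force at its end, in the units of the state.
- sense(): the state, without advancing time (a new reading comes with each control period).
- capture(name): name is "side" or "top" or "wrist"; returns the picture (420x560x3 uint8, red, green, blue); there is no depth.
- camera_model(name): a dict with "fovy" (degrees; the focal length in pixels is half the picture's height over the tangent of half this angle, whatever the lens; pixels are square), "cx", "cy" (the principal point, pixels), "k1" (the pictures are not rectified: a ray, as slopes to the right and down, at radius r is drawn at 1 + k1 r^2 times it, then the intrinsics apply), "eye" and "rotation" of the camera in the world. Camera axes: x right, y down, z forward; pixel columns grow to the right and rows downward; lengths in m; the calibration is good to about 2 mm. A picture is of the moment at which its call begins: read the wrist's pose just before it. camera_model takes no time and is no camera call; for the wrist camera it gives the pose at the moment of the call.
- finish_job(): hands the job in; it is judged then, once.
The state is a dict: "time_s": time; "joints": joint angles; "joint_velocities": joint speeds; "effort": joint torques, N m; "tcp_pos": TCP position; "ee_rot": TCP orientation; "wrist_force": force on the tool from outside, world axes, zero at the start; "moment": the same for the moment, N m; "gripper_width": opening from 0.0 (shut) to 1.0 (fully open); "gripper_force": force on a finger pad.
Only numpy, scipy, OpenCV 4.12 (cv2) and the standard library are available. Lean on these libraries where they do the work, as an engineer would, in place of code of your own. Each camera call takes 0.05 s, during which the arm holds its last target. There are 200 camera calls.

TASK

Put exactly two of the four brass bushings from the tray into the teal tumbling pot and leave the other two in the tray. Then fit the bayonet lid in the pot's mouth, fully home, and twist it clockwise (seen from above) to the yellow mark, half way to the red mark where it would click locked, and never on into the lock. The lid is sprung and turns back if let go: finish with the gripper still holding it steady by its red handle at the yellow mark, and do not disturb the black case, the wrench or the oil can.

Things in the scene. Friction and masses are not known exactly. Their poses are not given: they have to be found in the camera images.
- pot: teal round tumbling pot, 84 mm across, fixed to the bench by a 130 mm square steel plate, 5 mm thick. Origin at the centre of its underside, z up; inner floor 6 mm and rim top 82 mm above the bench. Its 6 mm thick rim flange is 96 mm across, the mouth 55 mm. Yaw varies; a half turn looks the same.
- pot_gap (a point): one of two opposite entry gaps, 13 mm wide, cut through the rim flange in the pot's +x (this one) and -x directions, with white marks below them on the pot's side; point at rim top, 43 mm from the axis. Under the rim a stop beside each gap keeps the lid from turning counter-clockwise
- pot_half (a point): one of the two yellow marks on the flange, 0.65 rad (37 deg) clockwise, seen from above, from each gap; point on the rim top, 43 mm from the axis. Red marks 1.3 rad (74 deg) clockwise from the gaps are where the lid clicks locked; sprung catches begin to rub on the lugs at about 0.85 rad
- pot_mouth (a point): centre of the pot's mouth, level with the rim top, 82 mm above the bench
- return_ring (a joint): sprung ring hidden under the rim, pushed round by the lid's lugs: 0 with no lid or an untwisted lid, growing (rad) as the lid turns clockwise. Lugs meet it after some turn, so it reads 0.03 to 0.1 less than the lid's own angle from the gaps: about 0.58 at the yellow mark. It pushes back with 0.03 N m at 0 and 0.08 N m at the yellow mark
- lid: loose bayonet lid, about 150 g: aluminium disc 72 mm across, 5 mm thick, on a black plug 50 mm across and 20 mm deep (3 mm chamfer). Origin at the centre of the plug's underside, z up. It stands on its plug on the bench, disc top 25 mm up. Fitted, the disc rests on the pot's rim, the lid's origin 62 mm above the pot's. Either way round fits
- lid_handle (a point): middle of the lid's red upright handle bar, on the lid's axis, 40 mm above the lid's origin; the bar is 60 mm long (lid's x), 14 mm thick (y), 30 mm high, from 25 to 55 mm above the lid's origin; white dabs on the disc mark its ends
- lid_lug (a point): end of one of the lid's two lugs, which stick out of the plug in +x (this one) and -x, in line with the handle, to 33.5 mm from the axis; 8 mm wide, 5 mm thick, 7.5 to 12.5 mm above the lid's origin. To fit, they pass down through the pot's entry gaps, handle in line with the gaps
- tray: grey fixed tray, 215 mm (x) by 75 mm (y), walls 10 mm high and 4 mm thick, floor 4 mm thick; origin at the centre of its underside
- bushing0: brass bushing, an upright cylinder 18 mm across and 24 mm high, 45 g, standing in the tray; origin at the centre of its underside. All four are alike, about 50 mm apart in a row along the tray's x
- bushing1: brass bushing, an upright cylinder 18 mm across and 24 mm high, 45 g, standing in the tray; origin at the centre of its underside. All four are alike, about 50 mm apart in a row along the tray's x
- bushing2: brass bushing, an upright cylinder 18 mm across and 24 mm high, 45 g, standing in the tray; origin at the centre of its underside. All four are alike, about 50 mm apart in a row along the tray's x
- bushing3: brass bushing, an upright cylinder 18 mm across and 24 mm high, 45 g, standing in the tray; origin at the centre of its underside. All four are alike, about 50 mm apart in a row along the tray's x
- case: bystander: black closed parts case with a yellow clasp, 110 x 170 x 45 mm, origin under its centre
- wrench: bystander: steel wrench lying on the bench
- oil_can: bystander: green can 60 mm across, 100 mm high, origin under its centre

How it is judged:
By the outcome, as a careful person would: the job done as asked, in the order asked, and still so for the second after the job is handed in, while the arm keeps its last pose, push and grip.
It also fails if it takes over 67 s, if anything falls off the work surface, if the arm or the gripper's body presses on something with over 40 N, if the wrist force passes 120 N, or if a joint passes its speed limit or range.

## Working session

There is one attempt and no reset: what is moved stays moved. The work goes in short steps, Python scripts to look and compute and a tool call to move; the robot and the scene stay as the last step left them, time stands still between calls to the robot, and variables do not carry over. Pictures are saved under pics/ and viewed, at most 10 in all, crops included, and the job is handed in when it is done.

Besides the shell and the picture viewer there is one more tool, called after "Call:" as name(argument=value, ...), one argument or row to a line, values as JSON. jog_arm: Moves the arm, as the interface text tells. Its arguments: {"type":"object","properties":{"rows":{"type":"array"},"claw":{"type":"number"}},"required":["rows"]}

```bash
mkdir -p pics; python3 - <<'E'
from station import *
import cv2,numpy as np
print(finger_overhang if not callable(finger_overhang) else finger_overhang())
s=sense();print(s['time_s'],s['tcp_pos'],np.round(s['ee_rot'],3).tolist(),s['gripper_width'])
for n in('top','side','wrist'):
    m=camera_model(n);print(n,{k:np.round(v,4).tolist() for k,v in m.items()})
a=capture('top');b=capture('side')
for n,i in(('top',a),('side',b)):cv2.imwrite(f'pics/{n}0.png',cv2.cvtColor(i,cv2.COLOR_RGB2BGR))
E
```

```text
0.0697
0.0 [ 0.25970645 -0.56798998  0.29117702] [[-0.91, -0.416, -0.001], [-0.416, 0.91, 0.002], [0.0, 0.002, -1.0]] 0.999100119719391
top {'fovy': 48.5098, 'cx': 283.2164, 'cy': 209.2507, 'k1': -0.1122, 'eye': [0.4063, -0.0025, 1.0925], 'rotation': [[0.0255, -0.9816, 0.1891], [-0.9995, -0.0282, -0.0118], [0.0169, -0.1887, -0.9819]]}
side {'fovy': 56.8403, 'cx': 280.5582, 'cy': 208.4521, 'k1': -0.0224, 'eye': [0.3579, 0.541, 0.6156], 'rotation': [[-0.9085, -0.2893, 0.3016], [-0.4174, 0.5933, -0.6883], [0.0202, -0.7512, -0.6598]]}
wrist {'fovy': 71.0612, 'cx': 282.176, 'cy': 211.037, 'k1': -0.0556, 'eye': [0.1831, -0.6026, 0.3831], 'rotation': [[-0.4158, 0.8665, 0.2761], [0.9095, 0.3955, 0.1284], [0.0021, 0.3045, -0.9525]]}
```

View pics/top0.png

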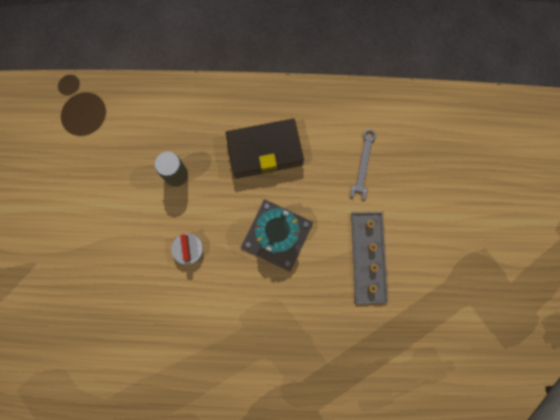

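View pics/side0.png

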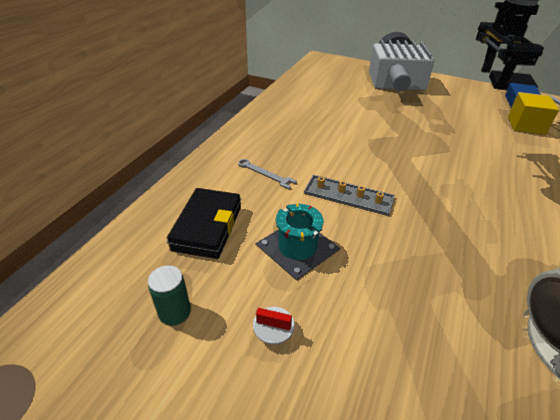

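The top view shows the can (168,163), lid (187,250), pot (277,230), case (265,149), tray (369,258) with bushings at about (371,225), (373,248), (374,268), (373,290), and the wrench (363,165). The side view agrees with this. Next I'll localise these by colour mask.

```bash
cat > h.py <<'E'
from station import *
import cv2,numpy as np
def ray(m,u,v,h=420):
    f=h/2/np.tan(np.radians(m['fovy']/2))
    K=np.array([[f,0,m['cx']],[0,f,m['cy']],[0,0,1]])
    p=cv2.undistortPoints(np.array([[[u,v]]],float),K,np.array([m['k1'],0,0,0,0.]))[0,0]
    d=np.array(m['rotation'])@np.array([p[0],p[1],1]);return np.array(m['eye']),d
def plane(m,u,v,z):
    e,d=ray(m,u,v);return e+d*(z-e[2])/d[2]
def proj(m,P):
    c=np.array(m['rotation']).T@(np.array(P)-m['eye']);x,y=c[:2]/c[2]
    s=1+m['k1']*(x*x+y*y);f=210/np.tan(np.radians(m['fovy']/2));return f*x*s+m['cx'],f*y*s+m['cy']
def hsv(i):return cv2.cvtColor(i,cv2.COLOR_RGB2HSV)
def blobs(mask,amin=3):
    n,_,st,c=cv2.connectedComponentsWithStats(mask.astype(np.uint8))
    return [(np.round(c[k],1),int(st[k,4])) for k in range(1,n) if st[k,4]>=amin]
def shot(n):
    m=camera_model(n);return m,capture(n)
def save(n,i,box=None,s=1):
    if box:i=i[box[1]:box[3],box[0]:box[2]]
    cv2.imwrite('pics/'+n,cv2.cvtColor(cv2.resize(i,None,fx=s,fy=s,interpolation=cv2.INTER_CUBIC),cv2.COLOR_RGB2BGR))
E
python3 - <<'E'
from h import *
for n in('top','side'):
    m=camera_model(n);i=cv2.cvtColor(cv2.imread(f'pics/{n}0.png'),cv2.COLOR_BGR2RGB)
    H=hsv(i);h,s,v=H[...,0],H[...,1],H[...,2]
    red=((h<6)|(h>174))&(s>170)&(v>70)
    teal=(h>80)&(h<98)&(s>120)&(v>60)
    yel=(h>22)&(h<34)&(s>150)&(v>110)
    for nm,k,z in(('red',red,.055),('teal',teal,.082),('yel',yel,.082)):
        for c,a in blobs(k):print(n,nm,c,a,np.round(plane(m,*c,z),4))
    if n=='top':
        for c in((371,222),(373,245),(374,266),(373,287)):print(np.round(plane(m,*c,.028),3))
a=cv2.imread('pics/top0.png');b=cv2.imread('pics/side0.png')
A=cv2.resize(a[195:275,235:320],None,fx=4.6,fy=4.6,interpolation=2);B=cv2.resize(a[205:310,345:395],None,fx=3.5,fy=3.5,interpolation=2)
C=np.zeros((max(len(A),len(B)),A.shape[1]+B.shape[1],3),np.uint8);C[:len(A),:A.shape[1]]=A;C[:len(B),A.shape[1]:]=B
cv2.imwrite('pics/crop0.png',C);print(C.shape)
E
```

```text
top red [184.9 247.2] 116 [0.5134 0.2026 0.055 ]
top teal [266.5 223.2] 285 [0.5687 0.0212 0.082 ]
top teal [286.9 237.1] 296 [ 0.5392 -0.0243  0.082 ]
top yel [267.3 160.8] 196 [0.7111 0.024  0.082 ]
[ 0.587 -0.221  0.028]
[ 0.533 -0.225  0.028]
[ 0.485 -0.227  0.028]
[ 0.437 -0.224  0.028]
side red [309.5 207. ] 4 [ 0.5588 -0.0762  0.055 ]
side red [287.1 231.9] 9 [0.5717 0.0165 0.055 ]
side red [273.4 318.5] 501 [0.5095 0.2124 0.055 ]
side teal [296.2 224.6] 913 [0.5534 0.015  0.082 ]
side teal [299.1 219.1] 8 [ 0.5544 -0.0024  0.082 ]
side teal [302.  241.7] 3 [0.5251 0.0535 0.082 ]
side yel [529.1 105.3] 744 [ 0.1072 -0.8003  0.082 ]
side yel [296.8 205. ] 4 [ 0.5756 -0.0407  0.082 ]
side yel [222.8 215.6] 170 [0.6982 0.0558 0.082 ]
side yel [301.8 234.3] 6 [0.533  0.0353 0.082 ]
(368, 566, 3)
```

View pics/crop0.png

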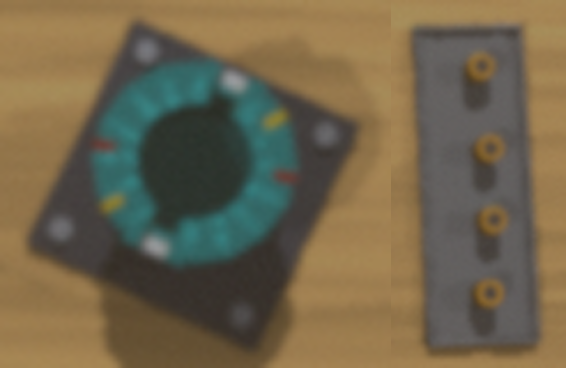

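Crop: the pot's white gap marks are at about px (285.4,212.8) and (268.9,248.5), the yellow marks at (294.8,220.9) and (259.3,239.1), and the red marks are also visible. The four bushings are ring tops. Now the positions.

```bash
cat >> h.py <<'E'
def goto(T,yaw=None):
    s=sense();R=np.array(s['ee_rot']);d=np.array(T)-s['tcp_pos']
    print('t',round(s['time_s'],2),'tcp',np.round(s['tcp_pos'],4),'toolx yaw',round(np.degrees(np.arctan2(R[1,0],R[0,0])),2),'w',round(s['gripper_width'],3),'j6',round(s['joints'][5],1),'-> tool shift',np.round(R.T@d,4))
E
python3 - <<'E'
from h import *
m=camera_model('top')
P=lambda u,v,z:plane(m,u,v,z)[:2]
a,b=P(294.8,220.9,.082),P(259.3,239.1,.082);c=(a+b)/2;d=a-b
print('pot',c,'r',np.linalg.norm(d)/2,'gap yaw',np.degrees(np.arctan2(d[1],d[0])+.65))
a,b=P(235+286/4.6,195+178/4.6,.082),P(235+103/4.6,195+145/4.6,.082);d=a-b
print('red',(a+b)/2,np.linalg.norm(d)/2,np.degrees(np.arctan2(d[1],d[0])+1.3))
B=[P(u,v,.028) for u,v in((370.7,224.1),(373.3,247.3),(374.4,267.9),(373,288.7))]
print(np.round(B,4),np.linalg.norm(np.diff(B,axis=0),axis=1))
goto([*B[1],.16])
E
```

```text
pot [ 0.55433901 -0.00254669] r 0.04377558494157603 gap yaw -23.771786360824635
red [ 0.5540317  -0.00287254] 0.04426948458939956 -24.22947298901758
[[ 0.5819 -0.2199]
 [ 0.5278 -0.2256]
 [ 0.4804 -0.2278]
 [ 0.4331 -0.2244]] [0.05440427 0.04745311 0.04748704]
t 0.1 tcp [ 0.2597 -0.568   0.2913] toolx yaw -155.44 w 1.001 j6 -14.8 -> tool shift [-0.3862  0.1998  0.1316]
```

Call:
jog_arm(
  rows=[
    [[-0.022,0.011,0.007,0],[-0.043,0.022,0.0146,0],[-0.043,0.022,0.0146,0],[-0.043,0.022,0.0146,0],[-0.043,0.022,0.0146,0],[-0.043,0.022,0.0146,0],[-0.043,0.022,0.0146,0],[-0.043,0.022,0.0146,0],[-0.043,0.022,0.0146,0],[-0.02,0.012,0.007,0],[0,0,0,0]],
  ],
)

```text
time_s: 1.48
tcp_pos: [0.5286, -0.2255, 0.1603]
ee_rot: [[-0.908, -0.418, -0.002], [-0.418, 0.908, 0.0], [0.002, 0.001, -1.0]]
wrist_force: [0.3, -0.5, -0.4]
gripper_width: 1.004
gripper_force: 0.0
```

```bash
python3 - <<'E'
from h import *
m,i=shot('wrist');save('w1.png',i)
for p in([.5819,-.2199,.028],[.5278,-.2256,.028],[.4804,-.2278,.028]):print(np.round(proj(m,p),1))
goto([.5278,-.2256,.082])
E
```

```text
[261.5 280.5]
[281.5 224.8]
[304.7 171.1]
t 1.52 tcp [ 0.5281 -0.2263  0.1608] toolx yaw -155.35 w 1.004 j6 -58.3 -> tool shift [-0.0001  0.0007  0.0788]
```

View pics/w1.png

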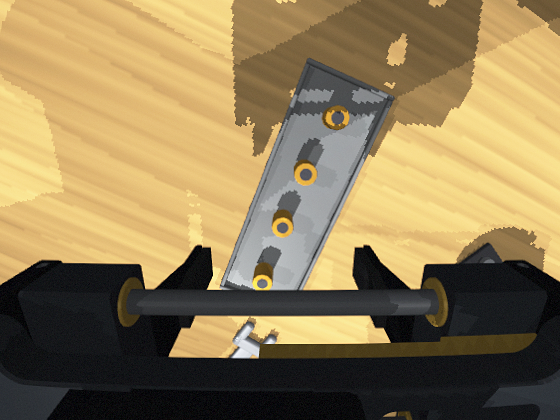

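The wrist view shows bushing tops at (262,283), (283,227), (305,174) and (337,117), within about 3 px of the prediction. I'll pick the second one.

Call:
jog_arm(
  rows=[
    [[0,0.001,0.015,0],[-0.001,0,0.03,0],[0,0,0.024,0],[0,0,0.0098,0],[0,0,0,0]],
  ],
  claw=0.45,
)

```text
time_s: 2.15
tcp_pos: [0.5283, -0.2262, 0.0822]
ee_rot: [[-0.91, -0.415, -0.001], [-0.415, 0.91, -0.0], [0.001, 0.0, -1.0]]
wrist_force: [-0.1, -0.8, -0.0]
gripper_width: 0.523
gripper_force: 0.0
```

Call:
jog_arm(
  rows=[
    [[0,0,0,0],[0,0,0,0],[0,0,0,0],[0,0,0,0],[0,0,0,0]],
  ],
  claw=0,
)

```text
time_s: 2.78
tcp_pos: [0.5289, -0.2255, 0.0832]
ee_rot: [[-0.909, -0.416, 0.001], [-0.416, 0.909, -0.0], [-0.001, -0.0, -1.0]]
wrist_force: [-0.3, -0.0, 4.6]
gripper_width: 0.2
gripper_force: 30.0
```

```bash
python3 - <<'E'
from h import *
goto([.5542,-.0027,.165])
E
```

```text
t 2.77 tcp [ 0.5289 -0.2255  0.0832] toolx yaw -155.41 w 0.2 j6 -58.5 -> tool shift [-0.1157  0.1921 -0.0818]
```

Call:
jog_arm(
  rows=[
    [[0,0,-0.02,0],[0,0,-0.045,0],[-0.012,0.02,-0.027,0],[-0.026,0.043,0,0],[-0.026,0.043,0,0],[-0.026,0.043,0,0],[-0.018,0.03,0,0],[-0.0077,0.0131,0,0],[0,0,0,0]],
  ],
)

```text
time_s: 3.9
tcp_pos: [0.5539, -0.0023, 0.1744]
ee_rot: [[-0.909, -0.417, -0.001], [-0.417, 0.909, -0.0], [0.001, 0.0, -1.0]]
wrist_force: [0.3, 0.4, -0.1]
gripper_width: 0.193
gripper_force: 30.0
```

```bash
python3 - <<'E'
from h import *
goto([.5542,-.0027,.155])
m,i=shot('wrist');save('w2.png',i)
print([np.round(proj(m,p),1) for p in ([.5542,-.0027,.082],[.6,-.0027,.082],[.5542,.04,.082])])
E
```

```text
t 3.9 tcp [ 0.5539 -0.0023  0.1744] toolx yaw -155.36 w 0.193 j6 -81.9 -> tool shift [-0.0001 -0.0004  0.0194]
[array([280.7, 246.1]), array([254.7, 298.1]), array([335.8, 269.1])]
```

View pics/w2.png

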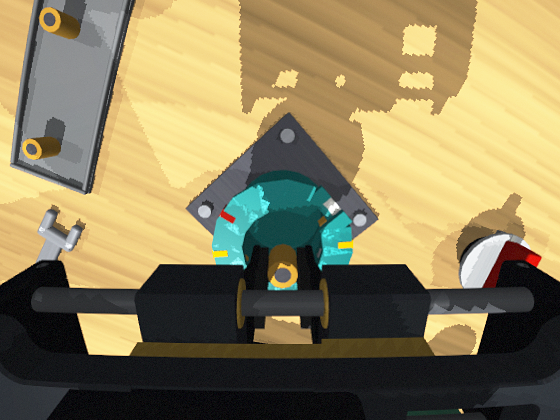

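The bushing hangs over the mouth. The yellow marks at (220,254) and (345,245) put the pot centre within about 2 mm of the estimate. Lowering and releasing.

Call:
jog_arm(
  rows=[
    [[0,0,0.012,0],[0,0,0.0074,0],[0,0,0,0]],
  ],
)

```text
time_s: 4.32
tcp_pos: [0.5534, -0.0036, 0.1541]
ee_rot: [[-0.91, -0.415, -0.002], [-0.415, 0.91, -0.001], [0.002, 0.0, -1.0]]
wrist_force: [0.5, -0.5, -1.0]
gripper_width: 0.191
gripper_force: 30.0
```

Call:
jog_arm(
  rows=[
    [[0,0,0,0],[0,0,0,0],[0,0,0,0],[0,0,-0.02,0],[0,0,-0.01,0]],
  ],
  claw=0.45,
)

```text
time_s: 4.95
tcp_pos: [0.5545, -0.0026, 0.1864]
ee_rot: [[-0.909, -0.416, 0.002], [-0.416, 0.909, 0.0], [-0.002, -0.0, -1.0]]
wrist_force: [0.2, -0.3, 0.6]
gripper_width: 0.446
gripper_force: 0.0
```

```bash
python3 - <<'E'
from h import *
goto([.481,-.228,.185])
m,i=shot('wrist');save('w3.png',i)
H=hsv(i);h,s,v=H[...,0],H[...,1],H[...,2]
for c,a in blobs((h>24)&(h<36)&(s>200)&(v>180),12):print('y',c,a,np.round(plane(m,*c,.082),4))
for c,a in blobs(((h<6)|(h>174))&(s>170)&(v>120),12):print('r',c,a,np.round(plane(m,*c,.082),4))
E
```

```text
t 4.95 tcp [ 0.5545 -0.0026  0.1864] toolx yaw -155.41 w 0.446 j6 -81.9 -> tool shift [ 0.1606 -0.1744  0.0012]
y [343.2 236.9] 63 [0.5347 0.0374 0.082 ]
y [223.8 245.4] 62 [ 0.5769 -0.0387  0.082 ]
r [230.8 210.1] 71 [ 0.5495 -0.044   0.082 ]
r [521.9 253.5] 175 [0.4897 0.1707 0.082 ]
```

View pics/w3.png

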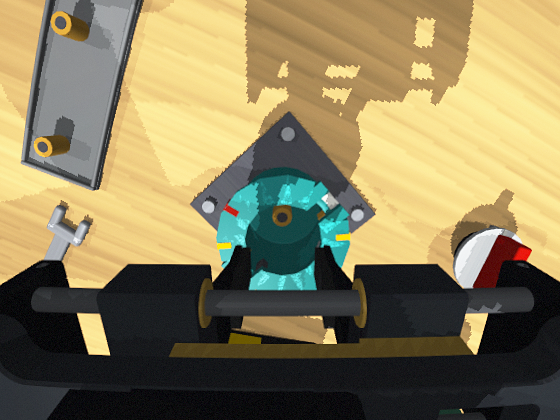

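The first bushing stands in the pot at (282,216). The wrist view gives the pot centre as (0.556,-0.001) and gap yaw -23.8°, which agrees with the top view. Next, the second bushing.

Call:
jog_arm(
  rows=[
    [[0.016,-0.017,0,0],[0.036,-0.039,0,0],[0.036,-0.039,0,0],[0.036,-0.039,0,0],[0.026,-0.029,0.01,0],[0.0106,-0.0114,0.03,0],[0,0,0.04,0],[0,0,0.0244,0],[0,0,0,0]],
  ],
)

```text
time_s: 6.12
tcp_pos: [0.4784, -0.229, 0.08]
ee_rot: [[-0.91, -0.415, -0.005], [-0.415, 0.91, 0.0], [0.004, 0.002, -1.0]]
wrist_force: [-1.5, -0.9, 1.2]
gripper_width: 0.453
gripper_force: 0.7
```

Call:
jog_arm(
  rows=[
    [[0,0,0,0],[0,0,0,0],[0,0,0,0],[0,0,0,0]],
  ],
  claw=0,
)

```text
time_s: 6.62
tcp_pos: [0.4804, -0.2281, 0.0808]
ee_rot: [[-0.909, -0.416, -0.0], [-0.416, 0.909, 0.0], [0.0, 0.0, -1.0]]
wrist_force: [0.1, 0.3, -1.0]
gripper_width: 0.196
gripper_force: 30.0
```

```bash
python3 - <<'E'
from h import *
goto([.555,-.0017,.175])
E
```

```text
t 6.62 tcp [ 0.4804 -0.2281  0.0808] toolx yaw -155.43 w 0.196 j6 -57.5 -> tool shift [-0.162   0.1749 -0.0942]
```

Call:
jog_arm(
  rows=[
    [[0,0,-0.02,0],[0,0,-0.045,0],[-0.012,0.013,-0.029,0],[-0.038,0.039,0,0],[-0.038,0.039,0,0],[-0.038,0.039,0,0],[-0.031,0.031,0,0],[-0.013,0.0139,0,0],[0,0,0,0],[0,0,0.012,0],[0,0,0.007,0],[0,0,0,0]],
  ],
)

```text
time_s: 8.12
tcp_pos: [0.5616, 0.0006, 0.1548]
ee_rot: [[-0.91, -0.415, -0.002], [-0.415, 0.91, -0.001], [0.002, 0.0, -1.0]]
wrist_force: [-0.2, 0.0, -0.5]
gripper_width: 0.197
gripper_force: 30.0
```

Call:
jog_arm(
  rows=[
    [[0,0,0,0],[0,0,0,0],[0,0,0,0],[0,0,-0.03,0],[0,0,-0.04,0],[0,0,-0.01,0]],
  ],
  claw=0.6,
)

```text
time_s: 8.88
tcp_pos: [0.5636, 0.0019, 0.239]
ee_rot: [[-0.909, -0.416, 0.006], [-0.416, 0.909, 0.001], [-0.006, -0.001, -1.0]]
wrist_force: [0.4, 0.3, -0.0]
gripper_width: 0.59
gripper_force: 0.0
```

```bash
python3 - <<'E'
from h import *
goto([.512,.205,.2])
m,i=shot('wrist');save('w4.png',i)
H=hsv(i);h,s,v=H[...,0],H[...,1],H[...,2]
for c,a in blobs((h>24)&(h<36)&(s>200)&(v>180),12):print('y',c,a,np.round(plane(m,*c,.082),4))
for c,a in blobs(((h<6)|(h>174))&(s>170)&(v>120),12):print('r',c,a,np.round(plane(m,*c,.055),4))
E
```

```text
t 8.88 tcp [0.5636 0.0019 0.239 ] toolx yaw -155.4 w 0.59 j6 -82.1 -> tool shift [-0.0374  0.2062  0.0389]
y [332.3 202.3] 46 [0.5345 0.0375 0.082 ]
y [233.9 209.7] 44 [ 0.5771 -0.0389  0.082 ]
y [244.7 328.3] 612 [0.6924 0.0186 0.082 ]
r [240.5 180. ] 42 [ 0.5566 -0.0448  0.055 ]
r [477.5 241. ] 634 [0.5131 0.2039 0.055 ]
r [322.6 230.7] 38 [0.5703 0.0501 0.055 ]
```

View pics/w4.png

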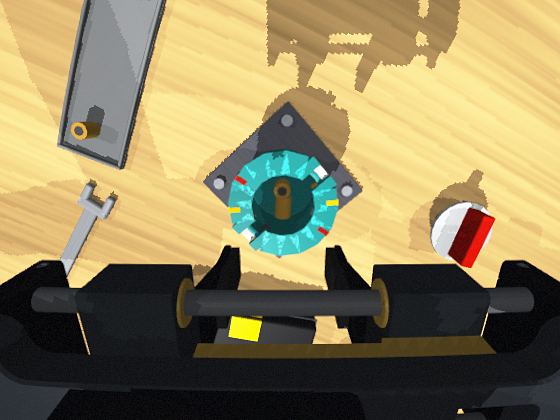

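```bash
python3 - <<'E'
from h import *
m=camera_model('wrist')
for z in(.03,.054):print(z,np.round(plane(m,282,190,z),4), np.round(plane(m,283,214,z-.024),4))
i=cv2.cvtColor(cv2.imread('pics/w4.png'),cv2.COLOR_BGR2RGB)
A=cv2.resize(i[145:260,225:345],None,fx=4.5,fy=4.5,interpolation=2);save('c4.png',A)
# lid: handle top face corners
H=hsv(i);h,s,v=H[...,0],H[...,1],H[...,2]
k=(((h<6)|(h>174))&(s>150)&(v>60)).astype(np.uint8);k[:,:420]=0
for lo in(0,150,200,230):
  c=max(cv2.findContours(((k>0)&(v>=lo)).astype(np.uint8),0,2)[0],key=cv2.contourArea)
  r=cv2.minAreaRect(c);b=cv2.boxPoints(r)
  w=np.array([plane(m,*q,.055)[:2] for q in b]);e=[w[1]-w[0],w[2]-w[1]];L=max(e,key=np.linalg.norm)
  print(lo,np.round(r[0]),np.round(w.mean(0),4),[round(float(np.linalg.norm(x)),4) for x in e],np.degrees(np.arctan2(L[1],L[0]))%180)
E
```

```text
0.03 [ 0.5544 -0.0022  0.03  ] [0.5854 0.0132 0.006 ]
0.054 [ 0.5489 -0.0047  0.054 ] [0.5781 0.0098 0.03  ]
0 [470. 238.] [0.5139 0.1945] [0.0589, 0.0325] 9.355765032423506
150 [477. 241.] [0.5141 0.2044] [0.0596, 0.0133] 10.381443987462404
200 [477. 242.] [0.5145 0.2048] [0.0588, 0.0127] 10.417565817334747
230 [478. 242.] [0.5142 0.2047] [0.0582, 0.0117] 9.399602837280554
```

View pics/c4.png

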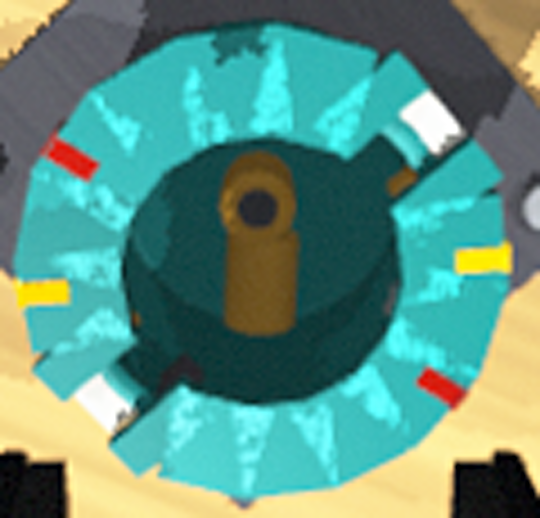

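The pot holds one standing bushing (crop 257,205) and one lying beside it. The lid handle is at about (0.514,0.2036), yaw about 10°, and its size matches (59.6 × 13.3 mm). Now the lid.

Call:
jog_arm(
  rows=[
    [[-0.004,0.02,0,0],[-0.008,0.042,0.01,0],[-0.008,0.042,0.014,0],[-0.008,0.042,0.014,0],[-0.007,0.038,0.014,0],[-0.0036,0.0201,0.01,0],[0,0,0.007,0.1],[0,0,0,0.155],[0,0,0,0]],
  ],
)

```text
time_s: 10.05
tcp_pos: [0.5125, 0.2029, 0.1662]
ee_rot: [[-0.985, -0.174, -0.001], [-0.174, 0.985, -0.001], [0.001, -0.001, -1.0]]
wrist_force: [-0.5, 0.4, -0.3]
gripper_width: 0.6
gripper_force: 0.0
```

```bash
python3 - <<'E'
from h import *
goto([.5138,.2036,.098])
m,i=shot('wrist');save('w5.png',i)
H=hsv(i);h,s,v=H[...,0],H[...,1],H[...,2]
k=(((h<6)|(h>174))&(s>150)&(v>60)).astype(np.uint8)
for lo in(0,150,200):
  c=max(cv2.findContours(((k>0)&(v>=lo)).astype(np.uint8),0,2)[0],key=cv2.contourArea)
  r=cv2.minAreaRect(c);b=cv2.boxPoints(r)
  w=np.array([plane(m,*q,.055)[:2] for q in b]);e=[w[1]-w[0],w[2]-w[1]];L=max(e,key=np.linalg.norm)
  print(lo,np.round(r[0]),np.round(w.mean(0),4),[round(float(np.linalg.norm(x)),4) for x in e],np.degrees(np.arctan2(L[1],L[0]))%180)
E
```

```text
t 10.05 tcp [0.5125 0.2029 0.1662] toolx yaw -169.96 w 0.6 j6 -118.4 -> tool shift [-0.0015  0.0005  0.0682]
0 [285. 232.] [0.5105 0.2052] [0.0128, 0.064] 10.764523845396855
150 [285. 236.] [0.5137 0.2057] [0.0129, 0.0574] 10.768017837098967
200 [285. 237.] [0.5141 0.2058] [0.0115, 0.0566] 10.707430449013103
```

View pics/w5.png

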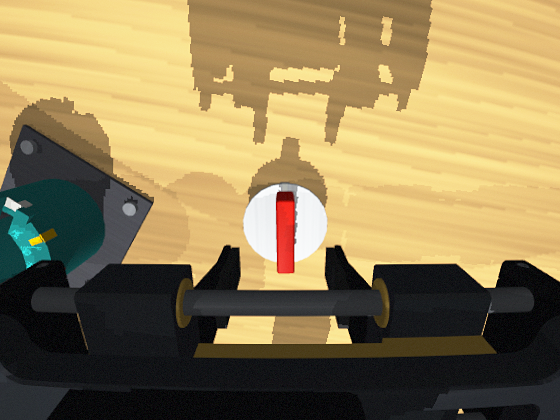

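The handle sits between the fingers at (285,236), nearly aligned. Descend and grip.

Call:
jog_arm(
  rows=[
    [[-0.0015,0.0018,0.015,-0.01],[0,0,0.025,0],[0,0,0.02,0],[0,0,0.0082,0],[0,0,0,0]],
  ],
)

```text
time_s: 10.72
tcp_pos: [0.5136, 0.2051, 0.0979]
ee_rot: [[-0.983, -0.183, -0.001], [-0.183, 0.983, -0.001], [0.001, -0.001, -1.0]]
wrist_force: [-0.4, -0.4, -0.5]
gripper_width: 0.601
gripper_force: 0.0
```

Call:
jog_arm(
  rows=[
    [[0,0,0,0],[0,0,0,0],[0,0,0,0],[0,0,0,0],[0,0,0,0],[0,0,0,0]],
  ],
  claw=0,
)

```text
time_s: 11.48
tcp_pos: [0.5138, 0.2053, 0.0988]
ee_rot: [[-0.983, -0.183, 0.0], [-0.183, 0.983, 0.0], [-0.0, 0.0, -1.0]]
wrist_force: [-0.3, -0.2, 0.7]
gripper_width: 0.155
gripper_force: 30.0
```

Call:
jog_arm(
  rows=[
    [[0,0,-0.015,0],[0,0,-0.04,0],[0,0,-0.04,0],[0,0,-0.02,0],[0,0,0,0],[0,0,0,0]],
  ],
)

```text
time_s: 12.22
tcp_pos: [0.5131, 0.2049, 0.2128]
ee_rot: [[-0.983, -0.182, -0.002], [-0.182, 0.983, -0.001], [0.002, -0.0, -1.0]]
wrist_force: [0.2, -0.6, -1.3]
gripper_width: 0.161
gripper_force: 30.0
```

```bash
python3 - <<'E'
from h import *
goto([.555,-.0017,.213])
s=sense();print(s['wrist_force'],s['gripper_force'])
m,i=shot('wrist');save('w6.png',i)
H=hsv(i);h,s,v=H[...,0],H[...,1],H[...,2]
k=(((h<6)|(h>174))&(s>150)&(v>60))
for c,a in blobs(k,20):print(c,a)
ys,xs=np.where((s<40)&(v>150)&(np.arange(420)[:,None]<300));print('white',xs.min(),xs.max(),ys.min(),ys.max(),len(xs))
E
```

```text
t 12.22 tcp [0.5131 0.2049 0.2128] toolx yaw -169.49 w 0.161 j6 -118.0 -> tool shift [-3.500e-03 -2.108e-01 -1.000e-04]
[ 0.16612918 -0.56156087 -1.34983253] 29.998736665584147
[282.2 253.3] 1932
[ 87.  245.8] 77
[282.5 322.4] 333
white 19 338 180 269 2283
```

```bash
python3 - <<'E'
from h import *
m=camera_model('wrist');i=cv2.cvtColor(cv2.imread('pics/w6.png'),cv2.COLOR_BGR2RGB)
H=hsv(i);s,v=H[...,1],H[...,2]
st=sense();T=st['tcp_pos'];R=np.array(st['ee_rot']);zd=T[2]-.0988+.025
k=((s<60)&(v>120)).astype(np.uint8);k[:,:180]=0;k[:,390:]=0;k[275:]=0
k=cv2.morphologyEx(k,cv2.MORPH_OPEN,np.ones((3,3)))
ps=[]
for c in range(215,350,2):
    r=np.where(k[:,c])[0]
    if len(r):ps.append((c,r[0]))
print(ps[::8])
W=np.array([plane(m,*p,zd)[:2] for p in ps])
A=np.c_[2*W,np.ones(len(W))]
for _ in range(3):
    q=np.linalg.lstsq(A,(W**2).sum(1),rcond=None)[0];r=np.sqrt(q[2]+q[0]**2+q[1]**2);e=np.abs(np.hypot(*(W-q[:2]).T)-r);g=e<max(.001,2*np.median(e));A,W=A[g],W[g]
print('centre',q[:2],'r',r,len(W),'in tool',(R.T@(np.array([*q[:2],zd])-T)))
E
```

```text
[(227, np.int64(245)), (243, np.int64(220)), (259, np.int64(229)), (279, np.int64(206)), (295, np.int64(207)), (313, np.int64(243)), (329, np.int64(227))]
centre [0.51045573 0.20431392] r 0.03218625935696273 27 in tool [2.47299995e-03 9.03014190e-06 7.38066052e-02]
```

Call:
jog_arm(
  rows=[
    [[-0.0005,-0.02,0,0],[-0.0005,-0.042,0,0],[-0.0005,-0.042,0,0],[-0.0005,-0.042,0,0],[-0.0005,-0.04,0,0],[-0.001,-0.0248,0,0],[0,0,0,0.12],[0,0,0,0.18],[0,0,0,0.18],[0,0,0,0.12],[0,0,0,0]],
  ],
)

```text
time_s: 13.65
tcp_pos: [0.5553, -0.0022, 0.2127]
ee_rot: [[-0.915, 0.404, -0.002], [0.404, 0.915, -0.001], [0.002, -0.001, -1.0]]
wrist_force: [0.6, 0.2, -1.1]
gripper_width: 0.156
gripper_force: 30.0
```

```bash
python3 - <<'E'
from h import *
goto([.555,-.0017,.170])
m,i=shot('wrist');save('w7.png',i)
E
```

```text
t 13.65 tcp [ 0.5553 -0.0022  0.2127] toolx yaw 156.19 w 0.156 j6 -130.3 -> tool shift [0.0004 0.0004 0.0427]
```

View pics/w7.png

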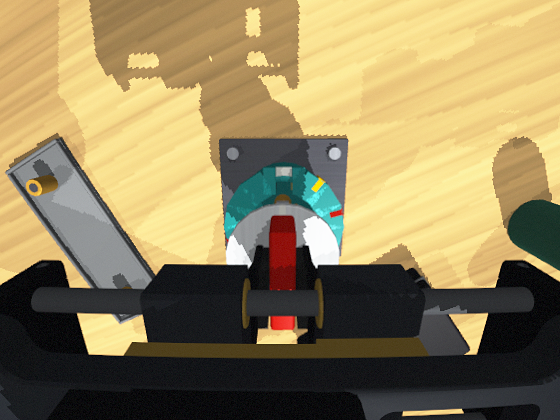

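The gap's white mark (284,172) lines up with the handle (283). I'll check the fore-aft offset from this same view.

```bash
python3 - <<'E'
from h import *
m=camera_model('wrist');i=cv2.cvtColor(cv2.imread('pics/w7.png'),cv2.COLOR_BGR2RGB)
st=sense();T=np.array(st['tcp_pos']);R=np.array(st['ee_rot'])
tl=lambda p:np.round((R.T@(p-T))*1e3,1)
H=hsv(i);h,s,v=H[...,0],H[...,1],H[...,2]
for nm,k,an in(('y',(h>24)&(h<36)&(s>200)&(v>180),.65),('r',((h<6)|(h>174))&(s>170)&(v>120),1.3)):
  for c,a in blobs(k,12):
    if c[1]<225 and c[0]>300:
      p=tl(plane(m,*c,.082));print(nm,c,p,'pot centre in tool mm',p[:2]-43.5*np.array([np.cos(an),np.sin(an)]))
zd=T[2]-.0988+.025
print(i[196:214:2,270].tolist());
for r in(204,206,208):print(r,'disc far edge',tl(plane(m,266,r,zd)),'bottom',tl(plane(m,266,r,zd-.005)))
# rim outer edge far, teal top boundary
t=((h>80)&(h<98)&(s>120)&(v>60))
for c in(262,268,300,306):
  r=np.where(t[:,c])[0].min();p=tl(plane(m,c,r,.082));print('rim',c,r,p,'centre x',p[0]-np.sqrt(48**2-p[1]**2))
E
```

```text
y [317.3 184.9] [ 34.5  27.7 130.9] pot centre in tool mm [-0.12964524  1.37439135]
r [335.8 213.2] [ 11.4  43.4 130.8] pot centre in tool mm [-0.23619905  1.48521893]
[[25, 89, 90], [18, 70, 70], [18, 70, 70], [19, 72, 72], [73, 86, 87], [134, 136, 140], [150, 153, 154], [147, 150, 152], [147, 150, 152]]
204 disc far edge [35.8 -9.  73.9] bottom [34.3 -9.3 78.9]
206 disc far edge [34.5 -9.  73.9] bottom [33.  -9.3 78.9]
208 disc far edge [33.3 -9.1 73.9] bottom [31.8 -9.3 78.9]
rim 262 168 [ 47.6 -14.9 131. ] centre x 1.9711713935148296
rim 268 165 [ 49.9 -10.3 131. ] centre x 3.0181271705150436
rim 300 166 [ 49.1  14.  130.9] centre x 3.187038867004013
rim 306 169 [ 46.8  18.7 130.9] centre x 2.5924214641878365
```

Call:
jog_arm(
  rows=[
    [[0.0008,0.001,0.01,0],[0,0,0.015,0],[0,0,0.006,0],[0,0,0.004,0],[0,0,0.003,0],[0,0,0,0]],
  ],
)

```text
time_s: 14.45
tcp_pos: [0.5555, -0.0, 0.1756]
ee_rot: [[-0.915, 0.404, 0.0], [0.404, 0.915, -0.0], [-0.0, -0.0, -1.0]]
wrist_force: [-0.3, 0.7, -0.6]
gripper_width: 0.158
gripper_force: 30.0
```

No contact force with the plug in the mouth. The lugs go next.

Call:
jog_arm(
  rows=[
    [[0,0,0.003,0],[0,0,0.003,0],[0,0,0.003,0],[0,0,0,0]],
  ],
)

```text
time_s: 14.95
tcp_pos: [0.5553, -0.0001, 0.1663]
ee_rot: [[-0.915, 0.404, -0.001], [0.404, 0.915, -0.0], [0.001, -0.0, -1.0]]
wrist_force: [0.9, 0.3, -2.3]
gripper_width: 0.155
gripper_force: 30.0
```

Call:
jog_arm(
  rows=[
    [[0,0,0.002,0],[0,0,0.002,0],[0,0,0.0015,0],[0,0,0.001,0],[0,0,0,0]],
  ],
)

```text
time_s: 15.58
tcp_pos: [0.5554, -0.0001, 0.1608]
ee_rot: [[-0.915, 0.404, 0.0], [0.404, 0.915, -0.0], [-0.0, -0.0, -1.0]]
wrist_force: [-3.3, 1.0, 4.1]
gripper_width: 0.163
gripper_force: 30.0
```

Seated at TCP z 0.1608, as expected for fully home. Add a light press and start the clockwise twist.

Call:
jog_arm(
  rows=[
    [[0,0,0.0008,0],[0,0,0,0],[0,0,0,0.04],[0,0,0,0.06],[0,0,0,0.06],[0,0,0,0.06],[0,0,0,0.06],[0,0,0,0.02],[0,0,0,0]],
  ],
)

```text
time_s: 16.7
tcp_pos: [0.5562, -0.0002, 0.1608]
ee_rot: [[-0.755, 0.656, 0.002], [0.656, 0.755, -0.001], [-0.002, 0.001, -1.0]]
wrist_force: [-1.6, -0.1, 7.1]
gripper_width: 0.158
gripper_force: 30.0
```

```bash
python3 - <<'E'
from h import *
goto([.555,-.0017,.1608]);s=sense();print(s['wrist_force'],s['moment'])
E
```

```text
t 16.7 tcp [ 5.562e-01 -2.000e-04  1.608e-01] toolx yaw 139.04 w 0.158 j6 -147.7 -> tool shift [-0.0001 -0.0019 -0.    ]
[-1.57819008 -0.09373823  7.11888399] [-0.26466543  0.63162192  0.16480493]
```

Call:
jog_arm(
  rows=[
    [[0,0,0,0.04],[0,0,0,0.06],[0,0,0,0.06],[0,0,0,0.06],[0,0,0,0.06],[0,0,0,0.05],[0,0,0,0.02],[0,0,0,0],[0,0,0,0]],
  ],
)

```text
time_s: 17.82
tcp_pos: [0.5561, -0.0005, 0.1608]
ee_rot: [[-0.485, 0.875, 0.002], [0.875, 0.485, -0.001], [-0.002, 0.001, -1.0]]
wrist_force: [-2.3, -1.6, 6.5]
gripper_width: 0.158
gripper_force: 30.0
```

```bash
python3 - <<'E'
from h import *
goto([.555,-.0017,.1608]);st=sense();print(st['wrist_force'],st['moment'],st['gripper_force'])
T=np.array(st['tcp_pos']);R=np.array(st['ee_rot'])
m,i=shot('wrist');save('w8.png',i)
H=hsv(i);h,s,v=H[...,0],H[...,1],H[...,2]
tl=lambda p:np.round((R.T@(p-T))*1e3,1)
for nm,k in(('y',(h>24)&(h<36)&(s>180)&(v>150)),('r',((h<6)|(h>174))&(s>150)&(v>100))):
  for c,a in blobs(k,8):
    if c[1]<280 and 200<c[0]<360:print(nm,c,a,tl(plane(m,*c,.082)))
# handle top-face axis in the picture: bright red edges
k=(((h<6)|(h>174))&(s>150)&(v>60)&(np.abs(np.arange(560)-283)<40)).astype(np.uint8)
c=max(cv2.findContours(k,0,2)[0],key=cv2.contourArea);r=cv2.minAreaRect(c)
W=np.array([tl(plane(m,*q,.117))[:2] for q in cv2.boxPoints(r)]);e=[W[1]-W[0],W[2]-W[1]];L=max(e,key=np.linalg.norm)
print('handle dir vs tool x deg',np.degrees(np.arctan2(L[1],L[0])),W.mean(0))
E
```

```text
t 17.82 tcp [ 5.561e-01 -5.000e-04  1.608e-01] toolx yaw 118.99 w 0.158 j6 -167.8 -> tool shift [-0.0005 -0.0015 -0.    ]
[-2.34811532 -1.5878837   6.46208583] [-0.53374923  0.5956406   0.13247621] 30.01129823271185
r [324.4 204.2] 102 [34.4 25.8 78.8]
r [281.9 252.8] 1833 [ 2.1  0.  78.8]
handle dir vs tool x deg 179.16158502559787 [18.2  0.1]
```

```bash
python3 - <<'E'
from h import *
st=sense();T=np.array(st['tcp_pos']);R=np.array(st['ee_rot']);m=camera_model('wrist')
i=cv2.cvtColor(cv2.imread('pics/w8.png'),cv2.COLOR_BGR2RGB);H=hsv(i)
p=proj(m,T+R@np.array([.0435,0,T[2]-.082]));print(p)
k=(H[...,0]>20)&(H[...,0]<38)&(H[...,1]>120);k[:150]=0
for c,a in blobs(k,5):
    if 230<c[0]<340 and c[1]<260:print(c,a,np.round((R.T@(plane(m,*c,.082)-T))*1e3,1))
j=capture('top');Hj=hsv(j);g=(Hj[...,0]>12)&(Hj[...,0]<25)&(Hj[...,1]>150);print('tray brass',[b for b in blobs(g[215:305,355:385]) if b[1]>5])
E
```

```text
(np.float64(281.8112771133746), np.float64(189.59233327494968))
[280.9 187.3] 161 [44.9 -0.5 78.7]
tray brass [(array([13.2, 10.2]), 13), (array([15.2, 74.4]), 10)]
```

The yellow mark (281,187) is on the handle axis to within 0.5 mm. The lid is seated, and two bushings remain in the tray.

```bash
python3 -c "
from station import *
print(finish_job())"
```

```text
the job is handed in; nothing more can be done
None
```

I handed the job in at about 18 s: two bushings are in the pot, two remain in the tray, and the lid is fully home with the gripper holding it at the yellow mark (about 0.65 rad).

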